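# Counter-hold a hidden bolt head while its nut runs up

## Robot

A 6-joint arm with a two-finger parallel gripper is mounted at the origin on a cart in front of the work surface, level with it; the furniture and walls round the work are solid. World frame = base frame: x ahead of the robot, y to its left, z up, the work surface at z = 0. Lengths are in m, angles in rad, forces in N, time in s.
With the tool pointing down it reaches from about 0.425 to 0.95 m from the base axis. Payload 3.5 kg.
Tool frame: the origin (TCP) lies between the finger pads; the fingertips stand 25 mm ahead of it and the grasp point (between the pads) lies 6 mm ahead of it (ctrl.finger_overhang is the distance from the TCP to the fingertips, in m); x points along the fingers, y is the direction in which the jaws open and shut, and the axes are right-handed (so a half turn about x gives the same grasp; the last joint's range is limited). The gripper opens to 85 mm and grips with 20 to 120 N. Pads are 22 mm wide; open, the fingers measure 114 mm over their backs; the gripper's body (76 mm by 85 mm) begins 54 mm behind the grasp point. The pads swing forward as they close: fully open they stand 13 mm farther back than shut.
Start: joints at [-1.386, 0.286, 1.577, -0, 1.279, -0.15], TCP at [0.222, -0.637, 0.256] pointing down, gripper open.
Joint ranges: [-2.77, 2.77], [-0.9, 2.22], [0.21, 2.48], [-1.53, 4.67], [0.24, 2.81], [-2.84, 2.84]. Speed limits (rad/s): [2.79, 2.79, 3.14, 3.14, 3.14, 3.14].

## Interface

Orientations are given as a unit quaternion [x, y, z, w].
In Python, from plant import ctrl gives the robot as it stands.
- The arm moves only by the tool play_rows, never from a script. Its argument "targets" is a list of rows, each an object with "delta_pos": the shift along the world's x, y, z normalised to -1 to 1, where 1 is 1000 mm, a list of three; "delta_rot": the turn, a rotation vector about the world's x, y, z normalised to -1 to 1, where 1 is pi rad, a list of three; "claw": the finger opening in mm, from 0 to 85.4. In form: [{"delta_pos": [tx, ty, tz], "delta_rot": [wx, wy, wz], "claw": claw}, ...]. A call has 1 to 20 rows; each row is the pose to reach, as a shift and turn from the pose measured when the call began, turning the shorter way round; what a row does not reach only later rows make up. A row lasts 1/12 s, in which the tool goes at most 41.7 mm and 7.16 degrees, less where a joint would pass 70% of its speed; a pose out of reach is approached as far as the arm can. A call with a number of a shift or a turn outside -1 to 1 is refused whole. A call with a gripper value outside its range is refused whole. The fingers move at their own pace and stop on an object; "newtons" is the grip in N (left out, the last holds). Time passes only in rows, so rows that repeat a pose let the fingers close. It gives the time, the measured TCP pose, the force and the opening at its end, in the units of the state.
- ctrl.get_state(): the state, without advancing time (a new reading comes with each control period).
- ctrl.read_camera(name): name is "side" or "top" or "wrist"; returns the picture (384x512x3 uint8, blue, green, red); there is no depth.
- ctrl.calibration(name): a dict with "fx", "fy", "cx", "cy" (pixels), "camera_from_world" (4x4, takes a point from world to camera coordinates). Camera axes: x right, y down, z forward; pixel columns grow to the right and rows downward; lengths in m; the calibration is good to about 2 mm. A picture is of the moment at which its call begins: read the wrist's pose just before it. calibration takes no time and is no camera call; for the wrist camera it gives the pose at the moment of the call.
- ctrl.sign_off(): hands the job in, once; it reports no verdict.
The state is a dict: "time": time; "qpos": joint angles; "dq": joint speeds; "joint_efforts": joint torques, N m; "eef_pos": TCP position; "tcp_rot": TCP orientation; "contact_force": force on the tool from outside, world axes, zero at the start; "wrist_torque": the same for the moment, N m; "opening": opening from 0.0 (shut) to 1.0 (fully open).
Only numpy, scipy, OpenCV 4.12 (cv2) and the standard library are available. Lean on these libraries where they do the work, as an engineer would, in place of code of your own. Each camera call takes 0.05 s, during which the arm holds its last target. There are 200 camera calls.

## Task

Lift the loose orange dust cap off the bolt in the gap behind the blue bracket and set it upright, skirt down, into the round grey cap holder. Then reach down into the gap, grip the bolt's hex head and hold it from turning, so that the slow motor-driven nut under the deck, which now just drags the bolt round with it, runs up its thread until it is tight (up to about 10 seconds of holding). Finish while still gripping the head, with the bolt held still, and leave the vial, the petri dish and the stopper where they are.

Things in the scene. Friction and masses are not known exactly. Their poses are not given: they have to be found in the camera images.
- rig: fixed 120 x 120 mm stand, origin at the centre of its underside, front -x, z up; deck top 65 mm above the bench. On the deck two upright plates, 100 mm long (along y): blue bracket in front, top at 115 mm, steel one behind, top at 105 mm. The gap between them is 50 mm (x -25 to +25), open above and at both y ends; the bolt stands upright at x = y = 0. Below the deck a motor turns the nut
- bolt_head: steel hexagon head, 22 mm across flats, 25 over corners, 18 mm tall; origin at its centre, 27 mm above the deck, on a 15 mm wide spacer tube. Flats face its own +x, -x and every 60 degrees; z up. Under the cap at the start. Left free it turns with the nut, anticlockwise from above, 0.18 rad/s. Grip with the fingers closing along the gap (rig's y), best on flats; corners hold too
- cap: loose orange plastic dust cap, 36 mm tall, about 30 g: open skirt 38 mm across (inside 32), 19 mm tall, with a round knob on top 20 mm across, 17 mm tall. Origin at the centre of its lower rim, z up through the knob. It rests loosely on the bolt head, which reaches 16 mm into it (rim 85 mm, knob's top 121 mm above the bench)
- cap_holder: fixed round grey holder, 66 mm across, 32 mm tall, origin at the centre of its underside. In its top a round recess 46 mm across and 12 mm deep
- seat (a point): centre of the floor of the holder's recess, 20 mm above the bench: the cap's origin belongs here
- nut_drive (a joint): angle of the motor-driven nut (rad), grows as it turns (anticlockwise from above). It turns all the time at 0.1 to 0.2 rad/s and stops only when the nut is tight and the bolt head is held; its torque is at most 0.09 N m
- thread (a joint): how far the nut has run up the bolt (rad): starts between -0.2 and 0.2 and changes only while the bolt turns slower than the nut; it grows by about 0.12 rad/s while the bolt head is held, and ends at 0.8 where the nut is tight. The thread's friction is 0.03 N m
- vial: glass vial, 23 mm across, 62 mm tall, standing behind the rig; origin at the centre of its underside
- petri: petri dish, 61 mm across, 15 mm tall, behind the cap holder; origin at the centre of its underside
- stopper: red rubber stopper, 27 mm across, 24 mm tall, behind the cap holder; origin at the centre of its underside
Mind the look-alikes: they are no part of the job. Several things have the shape of the cap; the one meant has the colours described above.

How it is judged:
By the outcome, as a careful person would: the job done as asked, in the order asked, and still so for the second after the job is handed in, while the arm keeps its last pose, push and grip.
It also fails if it takes over 67 s, if anything falls off the work surface, if the arm or the gripper's body presses on something with over 40 N, if the wrist force passes 120 N, or if a joint passes its speed limit or range.

## Working session

There is one attempt and no reset: what is moved stays moved. The work goes in short steps, Python scripts to look and compute and a tool call to move; the robot and the scene stay as the last step left them, time stands still between calls to the robot, and variables do not carry over. Pictures are saved under pics/ and viewed, about 8 in all and at most 12, crops included, and the job is handed in when it is done.

Besides the shell and the picture viewer there is one more tool, called after ">>>" in YAML: its name, and indented under it one key for each argument. play_rows: Moves the arm, as the interface text tells. Its arguments: {"type":"object","properties":{"targets":{"type":"array"},"newtons":{"type":"number"}},"required":["targets"]}

```bash
mkdir -p pics; ls
python3 - <<'E'
from plant import ctrl
import cv2,numpy as np
s=ctrl.get_state();print(s)
a=ctrl.read_camera("top");b=ctrl.read_camera("side")
cv2.imwrite("pics/top0.png",a);cv2.imwrite("pics/side0.png",b)
for n in("top","side"):
  c=ctrl.calibration(n);print(n,c['fx'],c['cx'],c['cy'],np.round(c['camera_from_world'],3).tolist())
E
```

```text
pics
{'time': 0.0, 'qpos': array([-1.38602302e+00,  2.87198183e-01,  1.57819517e+00,  1.37157979e-05,
        1.27861004e+00, -1.49996952e-01]), 'dq': array([-0.00026597,  0.00076701,  0.00088051, -0.00060217, -0.00112075,
        0.00034534]), 'joint_efforts': array([ 7.15149071e-06, -4.05982876e+01, -2.92628074e+01, -1.43885995e-04,
        5.71145807e-03, -6.41840884e-06]), 'eef_pos': array([ 0.22169255, -0.63691259,  0.2549156 ]), 'tcp_rot': array([-0.69721366, -0.11865805,  0.69723401, -0.11695349]), 'contact_force': array([ 0.1632541 , -0.52099785,  0.90908127]), 'wrist_torque': array([-0.04551426, -0.06443965,  0.01254507]), 'opening': 0.9970990667451753}
top 422.7971501812601 262.3022877219684 199.15618762752965 [[0.052, -0.999, 0.005, -0.021], [-0.975, -0.051, -0.215, 0.589], [0.215, 0.006, -0.977, 0.895], [0.0, 0.0, 0.0, 1.0]]
side 459.0801518109512 254.2359626755857 187.7925451750211 [[-0.996, -0.093, 0.012, 0.575], [-0.068, 0.625, -0.778, 0.082], [0.064, -0.775, -0.628, 0.871], [0.0, 0.0, 0.0, 1.0]]
```

View pics/top0.png

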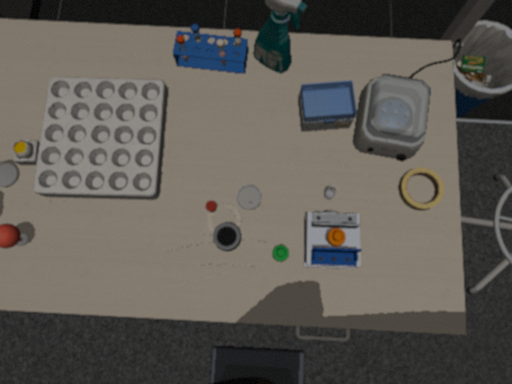

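View pics/side0.png

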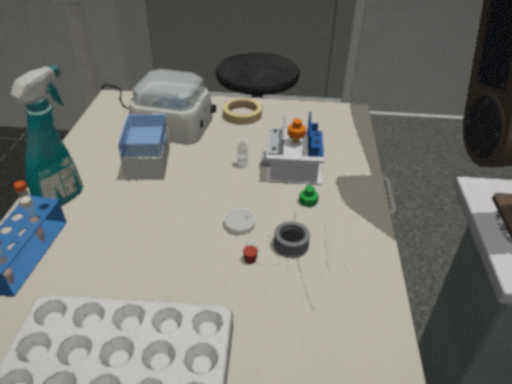

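The top view shows the rig at about (333,240) with the orange cap at (337,237), the grey holder at (227,236) and the green look-alike at (281,253). Petri is at (249,196), the stopper at (211,206) and the vial at (329,192).

```bash
cat > h.py <<'E'
from plant import ctrl
import cv2,numpy as np
from scipy.spatial.transform import Rotation as R
def ray(c,uv,z):
    T=np.array(c['camera_from_world']);Ri=T[:3,:3].T;o=-Ri@T[:3,3]
    d=Ri@np.array([(uv[0]-c['cx'])/c['fx'],(uv[1]-c['cy'])/c['fy'],1])
    return o+d*(z-o[2])/d[2]
def proj(c,p):
    T=np.array(c['camera_from_world']);q=T[:3,:3]@np.array(p)+T[:3,3]
    return np.array([c['fx']*q[0]/q[2]+c['cx'],c['fy']*q[1]/q[2]+c['cy']])
def masks(im,lo,hi,amin=20):
    m=cv2.inRange(cv2.cvtColor(im,cv2.COLOR_BGR2HSV),lo,hi)
    return [k for k in cv2.findContours(m,cv2.RETR_EXTERNAL,cv2.CHAIN_APPROX_NONE)[0] if cv2.contourArea(k)>amin]
ORANGE=((5,170,120),(18,255,255));BLUE=((105,130,50),(125,255,255))
E
python3 - <<'E'
from h import *
im=cv2.imread('pics/top0.png');c=ctrl.calibration('top')
for n,col,z in(('orange',ORANGE,.104),('blue',BLUE,.115),('green',((50,150,60),(75,255,255)),.02),('red',((0,170,60),(4,255,255)),.02),('dark',((0,0,0),(180,255,75)),.02)):
  for k in masks(im,*col):
    r=cv2.minAreaRect(k);u=r[0]
    if 190<u[0]<370 and 170<u[1]<280: print(n,np.round(r[0],1),np.round(r[1],1),round(r[2],1),ray(c,u,z)[:2].round(4), [ray(c,p,z)[:2].round(3).tolist() for p in cv2.boxPoints(r)])
u=cv2.resize(im[170:285,180:380],None,fx=4,fy=4,interpolation=cv2.INTER_CUBIC);cv2.imwrite('pics/crop.png',u)
E
```

```text
orange [335.5 236.5] [15. 15.] 90.0 [ 0.507  -0.1505] [[0.522, -0.134], [0.524, -0.166], [0.492, -0.167], [0.49, -0.135]]
blue [334.9 256.1] [45.6 15.9] 2.4 [ 0.4643 -0.148 ] [[0.447, -0.1], [0.48, -0.101], [0.481, -0.196], [0.448, -0.195]]
green [280.  252.5] [13. 14.] 90.0 [ 0.4747 -0.0373] [[0.489, -0.02], [0.491, -0.053], [0.461, -0.054], [0.459, -0.022]]
red [211. 206.] [8. 8.] 90.0 [0.5757 0.1304] [[0.585, 0.141], [0.586, 0.122], [0.567, 0.12], [0.566, 0.139]]
dark [334.3 254. ] [45.  10.1] 2.7 [ 0.4778 -0.1628] [[0.466, -0.111], [0.489, -0.111], [0.49, -0.215], [0.466, -0.214]]
dark [234.2 241. ] [ 9.7 25.8] 33.7 [0.4959 0.0702] [[0.476, 0.095], [0.528, 0.065], [0.516, 0.045], [0.464, 0.075]]
dark [226. 236.] [20. 20.] 90.0 [0.5064 0.09  ] [[0.529, 0.115], [0.531, 0.068], [0.484, 0.065], [0.482, 0.111]]
dark [333.9 225.8] [44.1  2.9] 3.8 [ 0.5435 -0.1609] [[0.541, -0.109], [0.548, -0.109], [0.546, -0.213], [0.539, -0.212]]
```

View pics/crop.png

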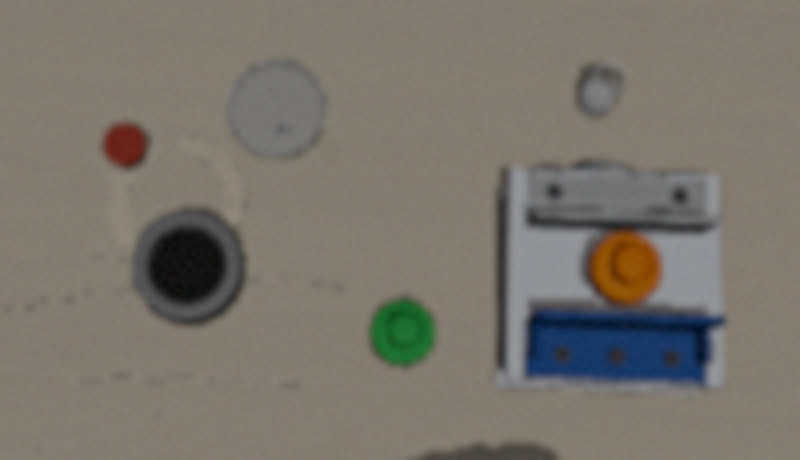

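```bash
cat >> h.py <<'E'
def need(pos,yaw=0.):
    s=ctrl.get_state();q=R.from_quat(s['tcp_rot'])
    out=[]
    for sg in(1,-1):
        y=sg*np.array([-np.sin(yaw),np.cos(yaw),0]);x=np.array([0,0,-1.]);M=np.array([x,y,np.cross(x,y)]).T
        out.append((R.from_matrix(M)*q.inv()).as_rotvec()/np.pi)
    out.sort(key=np.linalg.norm)
    print('t',s['time'],'pos',s['eef_pos'].round(4),'q',s['qpos'].round(2),'F',s['contact_force'].round(1),'op',round(s['opening'],3))
    print('dpos',(np.array(pos)-s['eef_pos']).round(4),'drot',out[0].round(4),'alt',out[1].round(4))
E
python3 - <<'E'
from h import *
need([.507,-.150,.24]);print(ctrl.finger_overhang)
s=ctrl.get_state();T=np.array(ctrl.calibration('wrist')['camera_from_world'])
Rm=R.from_quat(s['tcp_rot']).as_matrix();cw=-T[:3,:3].T@T[:3,3]
print('axes',Rm.round(2).tolist(),'cam in tool',(Rm.T@(cw-s['eef_pos'])).round(3),(Rm.T@T[2,:3]).round(3))
E
```

```text
t 0.1 pos [ 0.2217 -0.637   0.2551] q [-1.39  0.29  1.58 -0.    1.28 -0.15] F [-0.5  0.7 -0.5] op 1.0
dpos [ 0.2853  0.487  -0.0151] drot [-0.0007 -0.     -0.1066] alt [ 0.     -0.001   0.8934]
0.025
axes [[-0.0, 0.33, -0.94], [0.0, -0.94, -0.33], [-1.0, -0.0, -0.0]] cam in tool [-0.118 -0.    -0.073] [ 0.959 -0.     0.285]
```

>>> play_rows:
  targets:
    - {"delta_pos":[0.285,0.487,-0.005],"delta_rot":[0,0,-0.1066],"claw":60}
    - {"delta_pos":[0.285,0.487,-0.005],"delta_rot":[0,0,-0.1066],"claw":60}
    - {"delta_pos":[0.285,0.487,-0.005],"delta_rot":[0,0,-0.1066],"claw":60}
    - {"delta_pos":[0.285,0.487,-0.005],"delta_rot":[0,0,-0.1066],"claw":60}
    - {"delta_pos":[0.285,0.487,-0.005],"delta_rot":[0,0,-0.1066],"claw":60}
    - {"delta_pos":[0.285,0.487,-0.005],"delta_rot":[0,0,-0.1066],"claw":60}
    - {"delta_pos":[0.285,0.487,-0.005],"delta_rot":[0,0,-0.1066],"claw":60}
    - {"delta_pos":[0.285,0.487,-0.005],"delta_rot":[0,0,-0.1066],"claw":60}
    - {"delta_pos":[0.285,0.487,-0.005],"delta_rot":[0,0,-0.1066],"claw":60}
    - {"delta_pos":[0.285,0.487,-0.005],"delta_rot":[0,0,-0.1066],"claw":60}
    - {"delta_pos":[0.285,0.487,-0.005],"delta_rot":[0,0,-0.1066],"claw":60}
    - {"delta_pos":[0.285,0.487,-0.005],"delta_rot":[0,0,-0.1066],"claw":60}
    - {"delta_pos":[0.285,0.487,-0.005],"delta_rot":[0,0,-0.1066],"claw":60}
    - {"delta_pos":[0.285,0.487,-0.005],"delta_rot":[0,0,-0.1066],"claw":60}
    - {"delta_pos":[0.285,0.487,-0.005],"delta_rot":[0,0,-0.1066],"claw":60}
    - {"delta_pos":[0.285,0.487,-0.005],"delta_rot":[0,0,-0.1066],"claw":60}
    - {"delta_pos":[0.285,0.487,-0.005],"delta_rot":[0,0,-0.1066],"claw":60}
    - {"delta_pos":[0.285,0.487,-0.005],"delta_rot":[0,0,-0.1066],"claw":60}
    - {"delta_pos":[0.285,0.487,-0.005],"delta_rot":[0,0,-0.1066],"claw":60}
  newtons: 30

```text
time: 1.68
eef_pos: [0.5062, -0.1511, 0.2499]
tcp_rot: [0.707, 0.0, -0.707, -0.001]
contact_force: [-0.4, -0.9, 0.3]
opening: 0.703
```

Run:
```python
from h import *
need([.507,-.150,.24])
c=ctrl.calibration('wrist');im=ctrl.read_camera('wrist');cv2.imwrite('pics/w1.png',im)
print([ (round(cv2.contourArea(k)),np.round(cv2.minAreaRect(k),1) if 0 else [np.round(v,1).tolist() for v in cv2.minAreaRect(k)],ray(c,cv2.minAreaRect(k)[0],.104)[:2].round(4)) for k in masks(im,*ORANGE)])
print(proj(c,[.507,-.15,.121]),c['fx'])
```

```text
t 1.6833 pos [ 0.5062 -0.1511  0.2499] q [-0.48 -0.03  1.94  0.    1.23  1.09] F [-0.4 -0.9  0.3] op 0.703
dpos [ 0.0008  0.0011 -0.0099] drot [-0.0007  0.      0.0007] alt [ 0.      0.001  -0.9993]
[(1294, [[258.8, 186.1], [42.4, 40.2], 11.3], array([ 0.5067, -0.1524]))]
[255.96507747 191.22990876] 314.6209041535919
```

View pics/w1.png

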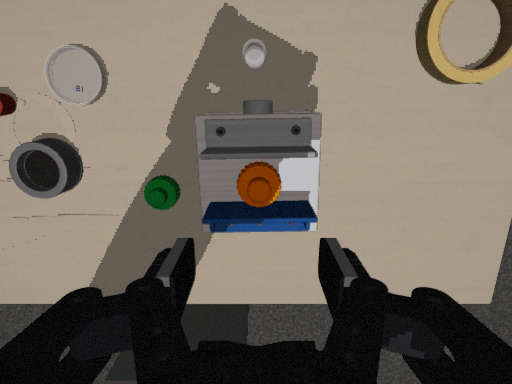

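The wrist view shows the cap at (259,186) between the steel plate (lower edge at about row 157) and the blue bracket (rows 202-232), and the holder at (45,167). I'll refine x from the edge rows.

Run:
```python
from h import *
c=ctrl.calibration('wrist');im=cv2.imread('pics/w1.png')
for col in(215,305):
  print(col,[(r,im[r,col-3:col+4].mean(0).astype(int).tolist()) for r in list(range(146,162,1))+list(range(198,236,2))])
for r in(150,154,157):print('steel',r,ray(c,(259,r),.105)[:2].round(4))
for r in(202,204,220,222):print('blue',r,ray(c,(259,r),.115)[:2].round(4))
print('knob',ray(c,(259.5,189),.121)[:2].round(4), [ray(c,(u,190),.121)[1].round(4) for u in(248,271)])
print('deck', [ray(c,(u,190),.065)[1].round(4) for u in(199,320)])
cv2.imwrite('pics/w1c.png',cv2.resize(im[100:240,190:330],None,fx=4,fy=4,interpolation=cv2.INTER_CUBIC))
```

```text
215 [(146, [85, 86, 86]), (147, [63, 63, 63]), (148, [47, 47, 47]), (149, [45, 45, 45]), (150, [46, 46, 46]), (151, [46, 46, 48]), (152, [47, 47, 48]), (153, [52, 53, 54]), (154, [81, 81, 82]), (155, [89, 89, 90]), (156, [83, 84, 85]), (157, [80, 79, 81]), (158, [76, 76, 78]), (159, [93, 94, 99]), (160, [111, 112, 119]), (161, [111, 113, 119]), (198, [108, 110, 117]), (200, [110, 111, 118]), (202, [39, 19, 8]), (204, [39, 19, 5]), (206, [37, 17, 3]), (208, [41, 22, 10]), (210, [38, 20, 9]), (212, [39, 21, 8]), (214, [40, 21, 7]), (216, [40, 21, 9]), (218, [43, 23, 7]), (220, [71, 38, 12]), (222, [72, 39, 15]), (224, [60, 32, 13]), (226, [63, 32, 10]), (228, [68, 37, 13]), (230, [70, 37, 15]), (232, [96, 93, 93]), (234, [128, 145, 157])]
305 [(146, [50, 49, 51]), (147, [47, 46, 47]), (148, [46, 46, 47]), (149, [47, 47, 48]), (150, [46, 45, 47]), (151, [53, 52, 53]), (152, [81, 82, 82]), (153, [95, 96, 97]), (154, [100, 100, 101]), (155, [96, 96, 97]), (156, [94, 94, 95]), (157, [122, 120, 121]), (158, [194, 190, 191]), (159, [195, 191, 191]), (160, [195, 190, 191]), (161, [195, 190, 191]), (198, [114, 115, 122]), (200, [75, 67, 65]), (202, [42, 25, 13]), (204, [37, 17, 5]), (206, [40, 22, 9]), (208, [41, 22, 9]), (210, [38, 20, 5]), (212, [38, 18, 6]), (214, [39, 19, 7]), (216, [42, 23, 12]), (218, [113, 62, 24]), (220, [129, 70, 28]), (222, [104, 56, 23]), (224, [107, 59, 24]), (226, [113, 63, 25]), (228, [124, 69, 27]), (230, [129, 92, 72]), (232, [139, 156, 170]), (234, [139, 158, 172])]
steel 150 [ 0.5384 -0.1525]
steel 154 [ 0.535  -0.1525]
steel 157 [ 0.5325 -0.1525]
blue 202 [ 0.4958 -0.1525]
blue 204 [ 0.494  -0.1525]
blue 220 [ 0.4794 -0.1525]
blue 222 [ 0.4776 -0.1525]
knob [ 0.5089 -0.1529] [np.float64(-0.1435), np.float64(-0.1623)]
deck [np.float64(-0.0926), np.float64(-0.2139)]
```

View pics/w1c.png

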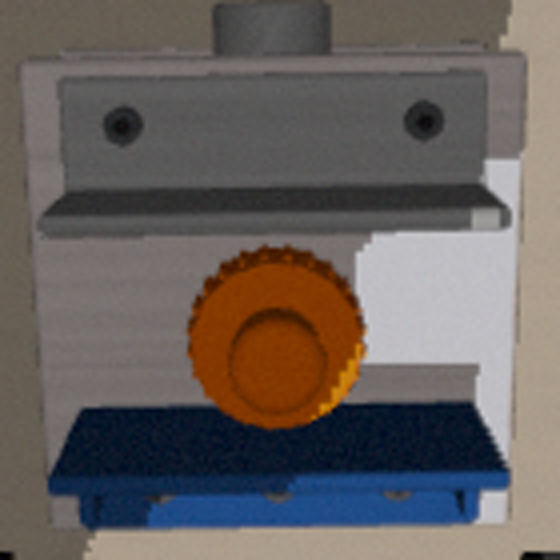

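>>> play_rows:
  targets:
    - {"delta_pos":[0.001,-0.001,-0.03],"delta_rot":[0,0,0.005],"claw":60}
    - {"delta_pos":[0.001,-0.001,-0.06],"delta_rot":[0,0,0.005],"claw":60}
    - {"delta_pos":[0.001,-0.001,-0.09],"delta_rot":[0,0,0.005],"claw":60}
    - {"delta_pos":[0.001,-0.001,-0.108],"delta_rot":[0,0,0.005],"claw":50}
    - {"delta_pos":[0.001,-0.001,-0.118],"delta_rot":[0,0,0.005],"claw":40}
    - {"delta_pos":[0.001,-0.001,-0.118],"delta_rot":[0,0,0.005],"claw":40}
    - {"delta_pos":[0.001,-0.001,-0.118],"delta_rot":[0,0,0.005],"claw":15}
    - {"delta_pos":[0.001,-0.001,-0.118],"delta_rot":[0,0,0.005],"claw":15}
    - {"delta_pos":[0.001,-0.001,-0.118],"delta_rot":[0,0,0.005],"claw":15}
    - {"delta_pos":[0.001,-0.001,-0.118],"delta_rot":[0,0,0.005],"claw":15}
    - {"delta_pos":[0.001,-0.001,-0.118],"delta_rot":[0,0,0.005],"claw":15}
    - {"delta_pos":[0.001,-0.001,-0.118],"delta_rot":[0,0,0.005],"claw":15}
    - {"delta_pos":[0.001,-0.001,-0.118],"delta_rot":[0,0,0.005],"claw":15}
  newtons: 30

```text
time: 2.82
eef_pos: [0.5082, -0.1525, 0.1336]
tcp_rot: [0.708, 0.005, -0.706, 0.005]
contact_force: [-0.2, 0.0, 6.3]
opening: 0.216
```

>>> play_rows:
  targets:
    - {"delta_pos":[0,0,0],"delta_rot":[0,0,0],"claw":12}
    - {"delta_pos":[0,0,0],"delta_rot":[0,0,0],"claw":12}
    - {"delta_pos":[0,0,0],"delta_rot":[0,0,0],"claw":12}
    - {"delta_pos":[0,0,0.005],"delta_rot":[0,0,0],"claw":12}
    - {"delta_pos":[0,0,0.012],"delta_rot":[0,0,0],"claw":12}
    - {"delta_pos":[0,0,0.02],"delta_rot":[0,0,0],"claw":12}
    - {"delta_pos":[0,0,0.035],"delta_rot":[0,0,0],"claw":12}
    - {"delta_pos":[0,0,0.055],"delta_rot":[0,0,0],"claw":12}
    - {"delta_pos":[0,0,0.08],"delta_rot":[0,0,0],"claw":12}
    - {"delta_pos":[0,0,0.1],"delta_rot":[0,0,0],"claw":12}
    - {"delta_pos":[0,0,0.1],"delta_rot":[0,0,0],"claw":12}
  newtons: 30

```text
time: 3.73
eef_pos: [0.5106, -0.1537, 0.2397]
tcp_rot: [0.711, 0.003, -0.703, 0.006]
contact_force: [0.7, 0.1, -0.1]
opening: 0.218
```

Run:
```python
from h import *
need([.507,.088,.24])
c=ctrl.calibration('wrist');im=ctrl.read_camera('wrist');im2=ctrl.read_camera('side')
cv2.imwrite('pics/w2.png',np.hstack([im,cv2.resize(im2[60:210,200:350],(384,384))])[:, :])
im=cv2.imread('pics/w2.png');cv2.imwrite('pics/w2.png',cv2.resize(im,(800,343)))
```

```text
t 3.7333 pos [ 0.5106 -0.1537  0.2397] q [-0.48 -0.02  1.95  0.    1.2   1.07] F [ 0.7  0.1 -0.1] op 0.218
dpos [-0.0036  0.2417  0.0003] drot [ 0.0013  0.0037 -0.0044] alt [-0.0058  0.0021  0.9956]
```

View pics/w2.png

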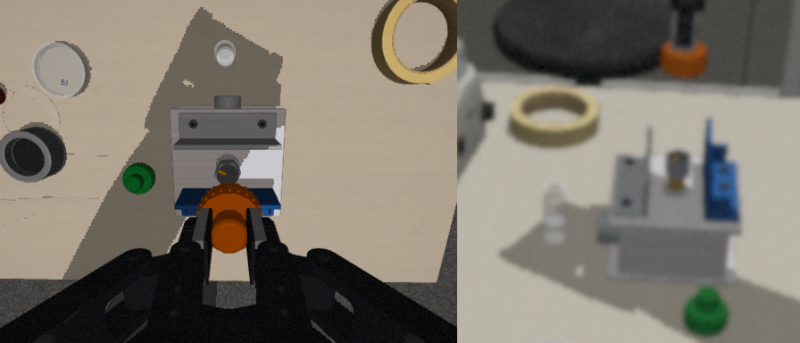

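The cap is held, with its knob between the pads, and the bare hex head is visible. Next I'll measure the holder from a fresh wrist view, the top view and the side view.

Run:
```python
from h import *
for n,box in(('wrist',(0,110,95,220)),('top',(195,205,260,268)),('side',(260,210,325,268))):
  c=ctrl.calibration(n);im=ctrl.read_camera(n);cv2.imwrite(f'pics/h_{n}.png',im)
  g=cv2.cvtColor(im,cv2.COLOR_BGR2GRAY);x0,y0,x1,y1=box
  for th in (45,60,75,90,105):
    m=(g[y0:y1,x0:x1]<th).astype(np.uint8)
    for k in cv2.findContours(m,cv2.RETR_EXTERNAL,cv2.CHAIN_APPROX_NONE)[0]:
      if cv2.contourArea(k)>120:
        e=cv2.fitEllipse(cv2.convexHull(k));u=np.array(e[0])+[x0,y0];print(n,th,u.round(1),np.round(e[1],1),ray(c,u,.032)[:2].round(4))
b=[cv2.resize(cv2.imread(f'pics/h_{n}.png')[y0:y1,x0:x1],(380,380),interpolation=cv2.INTER_CUBIC) for n,(x0,y0,x1,y1) in(('wrist',(0,110,95,220)),('top',(195,205,260,268)))]
cv2.imwrite('pics/hold.png',np.hstack(b))
```

```text
wrist 45 [ 25.2 172.9] [38.4 47.7] [0.5053 0.089 ]
wrist 45 [ 40.5 167.6] [55.7 63. ] [0.5112 0.072 ]
wrist 60 [ 25.3 173.1] [39.2 48.2] [0.5052 0.0889]
wrist 60 [ 39.8 167.7] [56.5 66.3] [0.5111 0.0728]
wrist 75 [ 25.3 173. ] [39.7 48.8] [0.5052 0.0889]
wrist 75 [ 39.3 168. ] [57.5 68.2] [0.5108 0.0733]
wrist 90 [ 25.3 173.1] [40.2 49.5] [0.5051 0.089 ]
wrist 90 [ 39.1 168.4] [59.1 68.4] [0.5103 0.0736]
wrist 105 [ 34.8 167.8] [67.2 77.3] [0.5109 0.078 ]
top 45 [226.3 235.9] [17.2 17.9] [0.5053 0.0883]
top 60 [226.2 235.7] [18.5 19. ] [0.5055 0.0884]
top 75 [226.1 235.7] [19.4 20.2] [0.5055 0.0888]
top 90 [226.1 235.8] [20.6 21.1] [0.5053 0.0887]
top 105 [227.2 236.3] [27.1 29. ] [0.5044 0.0862]
side 45 [292.1 234.8] [10.8 20.4] [0.5025 0.0962]
side 60 [289.6 244.9] [20.1 31.2] [0.5059 0.1213]
side 60 [292.1 233.5] [14.9 22.4] [0.5026 0.0931]
side 75 [290.3 243.5] [25.6 33.5] [0.505 0.118]
side 75 [291.9 233.1] [16.6 24.2] [0.5028 0.0921]
side 90 [290.1 243.8] [26.3 34.8] [0.5052 0.1186]
side 90 [291.9 233.1] [17.7 25.8] [0.503  0.0921]
side 105 [290.2 243.5] [27.3 36. ] [0.5051 0.118 ]
side 105 [291.7 233. ] [18.9 26.9] [0.5032 0.0918]
```

View pics/hold.png

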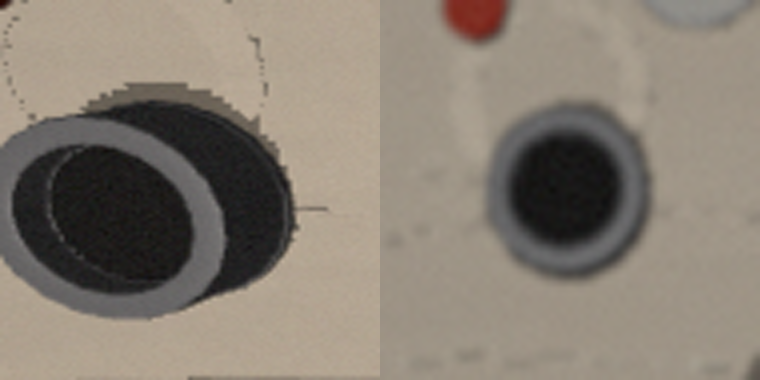

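>>> play_rows:
  targets:
    - {"delta_pos":[-0.0044,0.04,0],"delta_rot":[0.0013,0.0037,-0.0044],"claw":12}
    - {"delta_pos":[-0.0044,0.08,0],"delta_rot":[0.0013,0.0037,-0.0044],"claw":12}
    - {"delta_pos":[-0.0044,0.12,0],"delta_rot":[0.0013,0.0037,-0.0044],"claw":12}
    - {"delta_pos":[-0.0044,0.16,-0.01],"delta_rot":[0.0013,0.0037,-0.0044],"claw":12}
    - {"delta_pos":[-0.0044,0.2,-0.03],"delta_rot":[0.0013,0.0037,-0.0044],"claw":12}
    - {"delta_pos":[-0.0044,0.23,-0.06],"delta_rot":[0.0013,0.0037,-0.0044],"claw":12}
    - {"delta_pos":[-0.0044,0.2425,-0.09],"delta_rot":[0.0013,0.0037,-0.0044],"claw":12}
    - {"delta_pos":[-0.0044,0.2425,-0.11],"delta_rot":[0.0013,0.0037,-0.0044],"claw":12}
    - {"delta_pos":[-0.0044,0.2425,-0.12],"delta_rot":[0.0013,0.0037,-0.0044],"claw":12}
    - {"delta_pos":[-0.0044,0.2425,-0.12],"delta_rot":[0.0013,0.0037,-0.0044],"claw":12}
    - {"delta_pos":[-0.0044,0.2425,-0.12],"delta_rot":[0.0013,0.0037,-0.0044],"claw":12}
    - {"delta_pos":[-0.0044,0.2425,-0.12],"delta_rot":[0.0013,0.0037,-0.0044],"claw":12}
  newtons: 30

```text
time: 4.98
eef_pos: [0.5041, 0.0898, 0.1132]
tcp_rot: [-0.704, -0.002, 0.71, 0.003]
contact_force: [1.2, 0.8, -1.0]
opening: 0.218
```

Run:
```python
from h import *
need([.5062,.0888,.0686])
ims={}
for n in('wrist','side'):
  c=ctrl.calibration(n);im=ims[n]=ctrl.read_camera(n)
  for k in masks(im,(4,150,60),(19,255,255),60):
    print(n,cv2.boundingRect(k),[np.round(v,1).tolist() for v in cv2.minAreaRect(k)])
  print('expected rim', proj(c,[.5052,.0888,.0702]),proj(c,[.5052,.0888,.089]))
w=ims['wrist'][130:330,150:370];s=cv2.resize(ims['side'][165:275,230:350],None,fx=1.82*2,fy=1.82*2,interpolation=cv2.INTER_CUBIC)[:400]
w=cv2.resize(w,(400,364));p=np.zeros((400,400,3),np.uint8);p[:364]=w
cv2.imwrite('pics/hov.png',np.hstack([p,cv2.resize(s,(400,400))]))
```

```text
t 4.9833 pos [0.5041 0.0898 0.1132] q [-0.02  0.1   2.08  0.01  0.97  1.54] F [ 1.2  0.8 -1. ] op 0.218
dpos [ 0.0021 -0.001  -0.0446] drot [-0.002  -0.0029  0.0004] alt [-0.0046  0.0031 -0.9996]
wrist (220, 204, 74, 80) [[253.8, 241.4], [68.9, 76.9], 26.6]
wrist (172, 80, 41, 43) [[192.0, 101.0], [42.0, 40.0], 90.0]
expected rim [259.47139508 233.63476628] [259.59227688 249.4581401 ]
side (285, 208, 20, 19) [[294.5, 217.0], [19.0, 18.0], 0.0]
side (13, 180, 13, 11) [[19.0, 185.0], [10.0, 12.0], 90.0]
expected rim [292.03981218 215.80522613] [292.74992675 207.61322515]
```

View pics/hov.png

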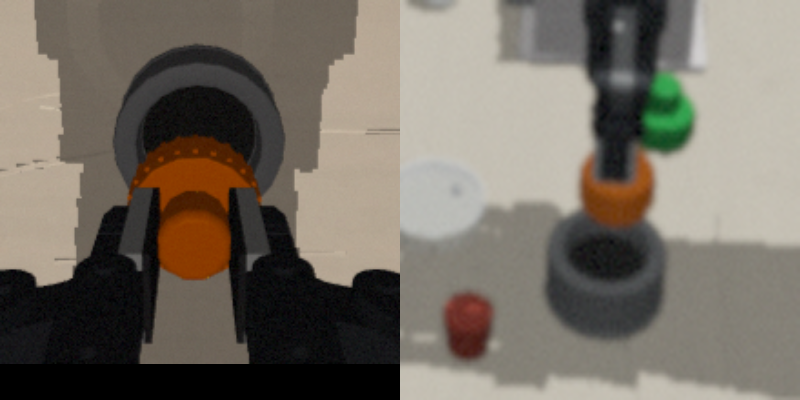

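Run:
```python
from h import *
c=ctrl.calibration('wrist');s=ctrl.calibration('side')
for z in(.0646,.067):print(z,'far edge -> cap x',ray(c,(257,204),z)[0]-.019,'y',ray(c,(257,225),z+.01)[1])
for z in(.0646,.07):print('side lower edge pt',ray(s,(294.5,217),z+.015))
need([.5062,.0888,.0686])
```

```text
0.0646 far edge -> cap x 0.5017882114347988 y 0.09016428644911283
0.067 far edge -> cap x 0.5026221071469896 y 0.09015329189802948
side lower edge pt [0.50128188 0.10172362 0.0796    ]
side lower edge pt [0.50149951 0.10765711 0.085     ]
t 5.0833 pos [0.5044 0.0898 0.1137] q [-0.02  0.1   2.07  0.01  0.97  1.54] F [ 1.4  0.6 -0.4] op 0.218
dpos [ 0.0018 -0.001  -0.0451] drot [-0.002  -0.0026  0.0003] alt [-0.0041  0.0031 -0.9996]
```

>>> play_rows:
  targets:
    - {"delta_pos":[0.0028,-0.001,-0.005],"delta_rot":[-0.002,-0.0026,0],"claw":12}
    - {"delta_pos":[0.0028,-0.001,-0.01],"delta_rot":[-0.002,-0.0026,0],"claw":12}
    - {"delta_pos":[0.0028,-0.001,-0.01],"delta_rot":[-0.002,-0.0026,0],"claw":12}
    - {"delta_pos":[0.0028,-0.001,-0.018],"delta_rot":[-0.002,-0.0026,0],"claw":12}
    - {"delta_pos":[0.0028,-0.001,-0.025],"delta_rot":[-0.002,-0.0026,0],"claw":12}
    - {"delta_pos":[0.0028,-0.001,-0.032],"delta_rot":[-0.002,-0.0026,0],"claw":12}
    - {"delta_pos":[0.0028,-0.001,-0.038],"delta_rot":[-0.002,-0.0026,0],"claw":12}
    - {"delta_pos":[0.0028,-0.001,-0.042],"delta_rot":[-0.002,-0.0026,0],"claw":12}
    - {"delta_pos":[0.0028,-0.001,-0.044],"delta_rot":[-0.002,-0.0026,0],"claw":12}
    - {"delta_pos":[0.0028,-0.001,-0.044],"delta_rot":[-0.002,-0.0026,0],"claw":12}
    - {"delta_pos":[0.0028,-0.001,-0.044],"delta_rot":[-0.002,-0.0026,0],"claw":12}
  newtons: 30

```text
time: 6.0
eef_pos: [0.5074, 0.0888, 0.0697]
tcp_rot: [0.707, -0.0, -0.707, -0.0]
contact_force: [0.2, -0.1, 0.0]
opening: 0.215
```

>>> play_rows:
  targets:
    - {"delta_pos":[0,0,-0.001],"delta_rot":[0,0,0],"claw":12}
    - {"delta_pos":[0,0,-0.001],"delta_rot":[0,0,0],"claw":24}
    - {"delta_pos":[0,0,-0.001],"delta_rot":[0,0,0],"claw":30}
    - {"delta_pos":[0,0,0],"delta_rot":[0,0,0],"claw":45}
    - {"delta_pos":[0,0,0],"delta_rot":[0,0,0],"claw":50}
    - {"delta_pos":[0,0,0],"delta_rot":[0,0,0],"claw":50}
    - {"delta_pos":[0,0,0.02],"delta_rot":[0,0,0],"claw":50}
    - {"delta_pos":[0,0,0.05],"delta_rot":[0,0,0],"claw":50}
    - {"delta_pos":[0,0,0.09],"delta_rot":[0,0,0],"claw":50}
    - {"delta_pos":[0,0,0.13],"delta_rot":[0,0,0],"claw":50}
    - {"delta_pos":[0,-0.02,0.16],"delta_rot":[0,0,0],"claw":50}
    - {"delta_pos":[0,-0.06,0.17],"delta_rot":[0,0,0],"claw":50}
    - {"delta_pos":[0,-0.1,0.17],"delta_rot":[0,0,0],"claw":50}
    - {"delta_pos":[0,-0.14,0.17],"delta_rot":[0,0,0],"claw":50}
    - {"delta_pos":[0,-0.18,0.17],"delta_rot":[0,0,0],"claw":50}
    - {"delta_pos":[0,-0.22,0.17],"delta_rot":[0,0,0],"claw":50}
    - {"delta_pos":[0,-0.241,0.17],"delta_rot":[0,0,0],"claw":50}
    - {"delta_pos":[0,-0.241,0.15],"delta_rot":[0,0,0],"claw":50}
    - {"delta_pos":[0,-0.241,0.13],"delta_rot":[0,0,0],"claw":50}
    - {"delta_pos":[0,-0.241,0.13],"delta_rot":[0,0,0],"claw":50}

```text
time: 7.67
eef_pos: [0.505, -0.1518, 0.1954]
tcp_rot: [-0.705, -0.0, 0.709, 0.002]
contact_force: [-0.0, 0.2, -0.9]
opening: 0.586
```

Run:
```python
from h import *
need([.507,-.152,.111],.015)
ims={n:ctrl.read_camera(n) for n in('wrist','side','top')}
c=ctrl.calibration('wrist');print('bolt expected',proj(c,[.507,-.152,.101]))
w=cv2.resize(ims['wrist'][130:270,190:330],(380,380),interpolation=cv2.INTER_CUBIC);s=cv2.resize(ims['side'][190:270,250:330],(380,380),interpolation=cv2.INTER_CUBIC)
cv2.imwrite('pics/w3.png',np.hstack([w,s]));cv2.imwrite('pics/w3f.png',ims['wrist'])
for n in('wrist','top'):
  cc=ctrl.calibration(n)
  for k in masks(ims[n],(4,150,60),(19,255,255),60):print(n,[np.round(v,1).tolist() for v in cv2.minAreaRect(k)],ray(cc,cv2.minAreaRect(k)[0],.039)[:2].round(4))
```

```text
t 7.6667 pos [ 0.505  -0.1518  0.1954] q [-0.48  0.02  1.99  0.    1.14  1.09] F [-0.   0.2 -0.9] op 0.586
dpos [ 0.002  -0.0002 -0.0844] drot [-0.0011 -0.0021  0.0056] alt [-0.0033  0.0018 -0.9944]
bolt expected [256.8659692  204.62376933]
wrist [[11.0, 179.5], [43.0, 22.0], 90.0] [0.5104 0.0729]
top [[226.0, 235.5], [17.0, 16.0], 90.0] [0.5052 0.0884]
top [[9.0, 235.5], [21.0, 18.0], 90.0] [0.4793 0.5821]
```

View pics/w3.png

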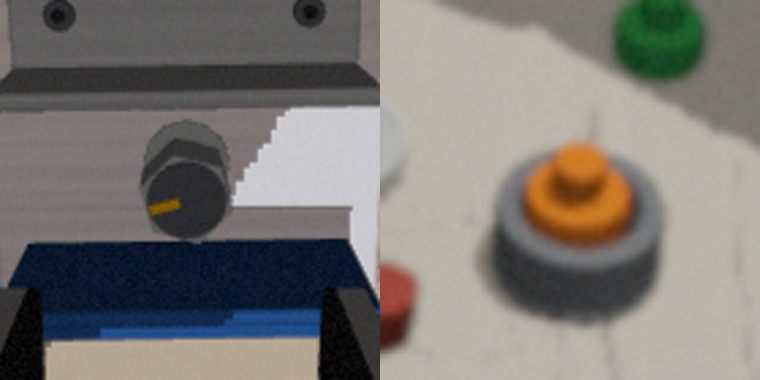

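The cap sits upright in the holder, centred at (0.5052, 0.0884). The bolt head's top is at about wrist pixel (259,204), with its mark towards +y. I'll move closer to read the head's angle.

>>> play_rows:
  targets:
    - {"delta_pos":[0.002,-0.0017,-0.02],"delta_rot":[-0.0011,-0.0021,0.0056],"claw":60}
    - {"delta_pos":[0.002,-0.0017,-0.04],"delta_rot":[-0.0011,-0.0021,0.0056],"claw":60}
    - {"delta_pos":[0.002,-0.0017,-0.045],"delta_rot":[-0.0011,-0.0021,0.0056],"claw":60}
    - {"delta_pos":[0.002,-0.0017,-0.045],"delta_rot":[-0.0011,-0.0021,0.0056],"claw":60}
    - {"delta_pos":[0.002,-0.0017,-0.045],"delta_rot":[-0.0011,-0.0021,0.0056],"claw":60}

```text
time: 8.23
eef_pos: [0.5102, -0.1538, 0.1565]
tcp_rot: [0.71, 0.005, -0.704, 0.008]
contact_force: [-0.5, -0.4, 0.4]
opening: 0.701
```

Run:
```python
from h import *
need([.507,-.1535,.098],.015)
c=ctrl.calibration('wrist');im=ctrl.read_camera('wrist')
u=proj(c,[.507,-.153,.101]);print(u)
# rectify head-top plane z=.101: 20 px/mm -> 60x60 mm, up=+x, left=+y
src=[];dst=[]
for dx,dy in((-20,-20),(-20,20),(20,20),(20,-20)):
  src.append(proj(c,[.507+dx/1e3,-.153+dy/1e3,.101]));dst.append([300-dy*15,300-dx*15])
H=cv2.getPerspectiveTransform(np.float32(src),np.float32(dst))
o=cv2.warpPerspective(im,H,(600,600),flags=cv2.INTER_CUBIC)
o=cv2.convertScaleAbs(o,alpha=2)
cv2.imwrite('pics/head.png',o);cv2.imwrite('pics/w4.png',im)
```

```text
t 8.2333 pos [ 0.5102 -0.1538  0.1565] q [-0.48  0.08  2.01  0.    1.04  1.07] F [-0.5 -0.4  0.4] op 0.701
dpos [-0.0032  0.0003 -0.0585] drot [ 0.0014  0.0028 -0.0008] alt [-0.0044  0.0022  0.9992]
[255.32464943 233.05588393]
```

View pics/head.png

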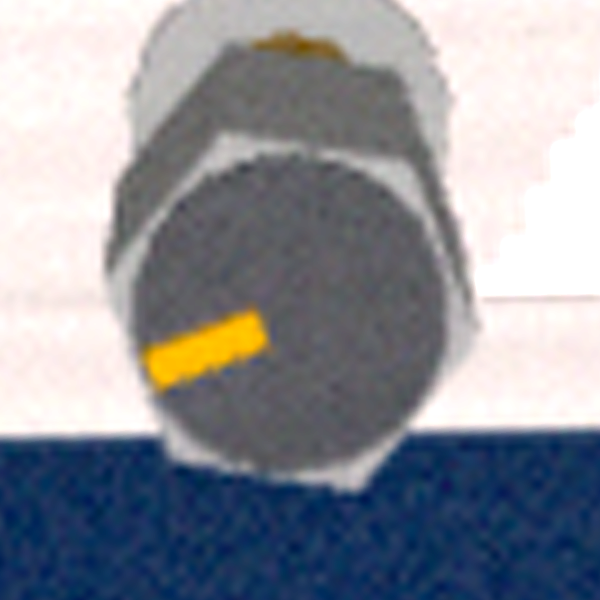

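The rectified view shows the head centre at about (290,312), which is x≈0.506, y≈-0.1525. The flat carrying the mark is about 18° past +y, so the flats line up with the jaws after about 42° more (around 4 s). I'll descend open now and close at that moment.

>>> play_rows:
  targets:
    - {"delta_pos":[-0.0037,0.0013,0],"delta_rot":[0.0014,0.0028,-0.0008],"claw":48}
    - {"delta_pos":[-0.0037,0.0013,0],"delta_rot":[0.0014,0.0028,-0.0008],"claw":48}
    - {"delta_pos":[-0.0037,0.0013,-0.01],"delta_rot":[0.0014,0.0028,-0.0008],"claw":48}
    - {"delta_pos":[-0.0037,0.0013,-0.02],"delta_rot":[0.0014,0.0028,-0.0008],"claw":48}
    - {"delta_pos":[-0.0037,0.0013,-0.03],"delta_rot":[0.0014,0.0028,-0.0008],"claw":48}
    - {"delta_pos":[-0.0037,0.0013,-0.04],"delta_rot":[0.0014,0.0028,-0.0008],"claw":48}
    - {"delta_pos":[-0.0037,0.0013,-0.048],"delta_rot":[0.0014,0.0028,-0.0008],"claw":48}
    - {"delta_pos":[-0.0037,0.0013,-0.054],"delta_rot":[0.0014,0.0028,-0.0008],"claw":48}
    - {"delta_pos":[-0.0037,0.0013,-0.058],"delta_rot":[0.0014,0.0028,-0.0008],"claw":48}
    - {"delta_pos":[-0.0037,0.0013,-0.058],"delta_rot":[0.0014,0.0028,-0.0008],"claw":48}
    - {"delta_pos":[-0.0037,0.0013,-0.058],"delta_rot":[0.0014,0.0028,-0.0008],"claw":48}
    - {"delta_pos":[-0.0037,0.0013,-0.058],"delta_rot":[0.0014,0.0028,-0.0008],"claw":48}
    - {"delta_pos":[-0.0037,0.0013,-0.058],"delta_rot":[0.0014,0.0028,-0.0008],"claw":48}
    - {"delta_pos":[-0.0037,0.0013,-0.058],"delta_rot":[0.0014,0.0028,-0.0008],"claw":48}

```text
time: 9.45
eef_pos: [0.5072, -0.1529, 0.0996]
tcp_rot: [0.708, 0.005, -0.706, 0.006]
contact_force: [0.6, 0.7, 0.3]
opening: 0.568
```

```bash
cat > mark.py <<'E'
from h import *
# mark direction on the head-top plane
need([.5065,-.1525,.098],.015)
c=ctrl.calibration('wrist');im=ctrl.read_camera('wrist');cv2.imwrite('pics/m.png',im)
m=[k for k in masks(im,(15,120,60),(30,255,255),15)]
for k in m:
  P=np.array([ray(c,p[0],.101)[:2] for p in k]);d=P-P.mean(0);v=np.linalg.svd(d)[2][0]
  q=P.mean(0);print('mark at',q.round(4),'axis deg',round(np.degrees(np.arctan2(v[1],v[0]))%180,1),'dir from centre',round(np.degrees(np.arctan2(q[1]+.1525,q[0]-.5065)),1))
E
python3 mark.py
```

```text
t 9.45 pos [ 0.5072 -0.1529  0.0996] q [-0.48  0.16  2.04 -0.    0.94  1.07] F [0.6 0.7 0.3] op 0.568
dpos [-0.0007  0.0004 -0.0016] drot [0.0004 0.0007 0.0001] alt [ 1.100e-03 -6.000e-04 -9.999e-01]
mark at [ 0.5023 -0.1472] axis deg 123.9 dir from centre 128.4
mark at [ 0.5268 -0.152 ] axis deg 92.2 dir from centre 1.4
```

>>> play_rows:
  targets:
    - {"delta_pos":[-0.0007,0.0004,-0.0016],"delta_rot":[0.0004,0.0007,0],"claw":40}
    - {"delta_pos":[-0.0007,0.0004,-0.0016],"delta_rot":[0.0004,0.0007,0],"claw":36}
    - {"delta_pos":[-0.0007,0.0004,-0.0016],"delta_rot":[0.0004,0.0007,0],"claw":36}
    - {"delta_pos":[-0.0007,0.0004,-0.0016],"delta_rot":[0.0004,0.0007,0],"claw":36}
    - {"delta_pos":[-0.0007,0.0004,-0.0016],"delta_rot":[0.0004,0.0007,0],"claw":36}
    - {"delta_pos":[-0.0007,0.0004,-0.0016],"delta_rot":[0.0004,0.0007,0],"claw":36}
    - {"delta_pos":[-0.0007,0.0004,-0.0016],"delta_rot":[0.0004,0.0007,0],"claw":36}
    - {"delta_pos":[-0.0007,0.0004,-0.0016],"delta_rot":[0.0004,0.0007,0],"claw":36}
    - {"delta_pos":[-0.0007,0.0004,-0.0016],"delta_rot":[0.0004,0.0007,0],"claw":36}
    - {"delta_pos":[-0.0007,0.0004,-0.0016],"delta_rot":[0.0004,0.0007,0],"claw":36}
    - {"delta_pos":[-0.0007,0.0004,-0.0016],"delta_rot":[0.0004,0.0007,0],"claw":36}
    - {"delta_pos":[-0.0007,0.0004,-0.0016],"delta_rot":[0.0004,0.0007,0],"claw":36}
    - {"delta_pos":[-0.0007,0.0004,-0.0016],"delta_rot":[0.0004,0.0007,0],"claw":36}
    - {"delta_pos":[-0.0007,0.0004,-0.0016],"delta_rot":[0.0004,0.0007,0],"claw":36}
    - {"delta_pos":[-0.0007,0.0004,-0.0016],"delta_rot":[0.0004,0.0007,0],"claw":36}
    - {"delta_pos":[-0.0007,0.0004,-0.0016],"delta_rot":[0.0004,0.0007,0],"claw":36}
    - {"delta_pos":[-0.0007,0.0004,-0.0016],"delta_rot":[0.0004,0.0007,0],"claw":36}
    - {"delta_pos":[-0.0007,0.0004,-0.0016],"delta_rot":[0.0004,0.0007,0],"claw":36}
    - {"delta_pos":[-0.0007,0.0004,-0.0016],"delta_rot":[0.0004,0.0007,0],"claw":36}

```text
time: 11.08
eef_pos: [0.5065, -0.1525, 0.098]
tcp_rot: [-0.707, -0.005, 0.707, -0.005]
contact_force: [0.1, -0.3, 0.6]
opening: 0.421
```

```bash
python3 mark.py
```

```text
t 11.0833 pos [ 0.5065 -0.1525  0.098 ] q [-0.48  0.16  2.05  0.    0.94  1.07] F [ 0.1 -0.3  0.6] op 0.421
dpos [ 0. -0.  0.] drot [-0.0001 -0.0001  0.    ] alt [-1.e-04  1.e-04 -1.e+00]
mark at [ 0.501  -0.1483] axis deg 139.8 dir from centre 142.6
mark at [ 0.5267 -0.1518] axis deg 95.3 dir from centre 1.8
```

>>> play_rows:
  targets:
    - {"delta_pos":[0,0,0],"delta_rot":[0,0,0],"claw":34}
    - {"delta_pos":[0,0,0],"delta_rot":[0,0,0],"claw":34}
    - {"delta_pos":[0,0,0],"delta_rot":[0,0,0],"claw":34}
    - {"delta_pos":[0,0,0],"delta_rot":[0,0,0],"claw":34}
    - {"delta_pos":[0,0,0],"delta_rot":[0,0,0],"claw":34}
    - {"delta_pos":[0,0,0],"delta_rot":[0,0,0],"claw":34}
    - {"delta_pos":[0,0,0],"delta_rot":[0,0,0],"claw":34}
    - {"delta_pos":[0,0,0],"delta_rot":[0,0,0],"claw":34}
    - {"delta_pos":[0,0,0],"delta_rot":[0,0,0],"claw":12}
    - {"delta_pos":[0,0,0],"delta_rot":[0,0,0],"claw":12}
    - {"delta_pos":[0,0,0],"delta_rot":[0,0,0],"claw":12}
    - {"delta_pos":[0,0,0],"delta_rot":[0,0,0],"claw":12}
    - {"delta_pos":[0,0,0],"delta_rot":[0,0,0],"claw":12}
    - {"delta_pos":[0,0,0],"delta_rot":[0,0,0],"claw":12}
    - {"delta_pos":[0,0,0],"delta_rot":[0,0,0],"claw":12}
    - {"delta_pos":[0,0,0],"delta_rot":[0,0,0],"claw":12}
    - {"delta_pos":[0,0,0],"delta_rot":[0,0,0],"claw":12}
  newtons: 70

```text
time: 12.55
eef_pos: [0.5065, -0.1527, 0.0982]
tcp_rot: [-0.707, -0.005, 0.707, -0.005]
contact_force: [-2.1, -1.9, 3.6]
opening: 0.242
```

```bash
python3 mark.py; python3 -c "
from h import *
print(ctrl.get_state()['wrist_torque'])"
```

```text
t 12.55 pos [ 0.5065 -0.1527  0.0982] q [-0.48  0.16  2.05 -0.    0.94  1.07] F [-2.1 -1.9  3.6] op 0.242
dpos [-0.      0.0002 -0.0002] drot [ 0.0001 -0.      0.    ] alt [-0.e+00 -2.e-04 -1.e+00]
mark at [ 0.5006 -0.1492] axis deg 150.2 dir from centre 150.6
mark at [ 0.5266 -0.1521] axis deg 89.9 dir from centre 1.2
[-0.34556291  0.34661919  0.07719761]
```

The head is gripped on its flats, with the mark at 150° as predicted. Now I'll hold.

>>> play_rows:
  targets:
    - {"delta_pos":[0,0,0],"delta_rot":[0,0,0],"claw":12}
    - {"delta_pos":[0,0,0],"delta_rot":[0,0,0],"claw":12}
    - {"delta_pos":[0,0,0],"delta_rot":[0,0,0],"claw":12}
    - {"delta_pos":[0,0,0],"delta_rot":[0,0,0],"claw":12}
    - {"delta_pos":[0,0,0],"delta_rot":[0,0,0],"claw":12}
    - {"delta_pos":[0,0,0],"delta_rot":[0,0,0],"claw":12}
    - {"delta_pos":[0,0,0],"delta_rot":[0,0,0],"claw":12}
    - {"delta_pos":[0,0,0],"delta_rot":[0,0,0],"claw":12}
    - {"delta_pos":[0,0,0],"delta_rot":[0,0,0],"claw":12}
    - {"delta_pos":[0,0,0],"delta_rot":[0,0,0],"claw":12}
    - {"delta_pos":[0,0,0],"delta_rot":[0,0,0],"claw":12}
    - {"delta_pos":[0,0,0],"delta_rot":[0,0,0],"claw":12}
    - {"delta_pos":[0,0,0],"delta_rot":[0,0,0],"claw":12}
    - {"delta_pos":[0,0,0],"delta_rot":[0,0,0],"claw":12}
    - {"delta_pos":[0,0,0],"delta_rot":[0,0,0],"claw":12}
    - {"delta_pos":[0,0,0],"delta_rot":[0,0,0],"claw":12}
    - {"delta_pos":[0,0,0],"delta_rot":[0,0,0],"claw":12}
    - {"delta_pos":[0,0,0],"delta_rot":[0,0,0],"claw":12}
    - {"delta_pos":[0,0,0],"delta_rot":[0,0,0],"claw":12}
    - {"delta_pos":[0,0,0],"delta_rot":[0,0,0],"claw":12}

```text
time: 14.27
eef_pos: [0.5065, -0.1527, 0.0982]
tcp_rot: [-0.707, -0.005, 0.707, -0.005]
contact_force: [-2.1, -0.9, 4.1]
opening: 0.243
```

```bash
echo "
print('torque',ctrl.get_state()['wrist_torque'].round(3))">>mark.py; python3 mark.py
```

```text
t 14.2667 pos [ 0.5065 -0.1527  0.0982] q [-0.48  0.16  2.05 -0.    0.94  1.07] F [-2.1 -0.9  4.1] op 0.243
dpos [-0.      0.0002 -0.0002] drot [ 0.0001 -0.      0.    ] alt [-1.e-04 -2.e-04 -1.e+00]
mark at [ 0.5007 -0.1492] axis deg 149.3 dir from centre 150.9
mark at [ 0.5266 -0.152 ] axis deg 91.4 dir from centre 1.4
torque [-0.301  0.283  0.073]
```

>>> play_rows:
  targets:
    - {"delta_pos":[0,0,0],"delta_rot":[0,0,0],"claw":12}
    - {"delta_pos":[0,0,0],"delta_rot":[0,0,0],"claw":12}
    - {"delta_pos":[0,0,0],"delta_rot":[0,0,0],"claw":12}
    - {"delta_pos":[0,0,0],"delta_rot":[0,0,0],"claw":12}
    - {"delta_pos":[0,0,0],"delta_rot":[0,0,0],"claw":12}
    - {"delta_pos":[0,0,0],"delta_rot":[0,0,0],"claw":12}
    - {"delta_pos":[0,0,0],"delta_rot":[0,0,0],"claw":12}
    - {"delta_pos":[0,0,0],"delta_rot":[0,0,0],"claw":12}
    - {"delta_pos":[0,0,0],"delta_rot":[0,0,0],"claw":12}
    - {"delta_pos":[0,0,0],"delta_rot":[0,0,0],"claw":12}
    - {"delta_pos":[0,0,0],"delta_rot":[0,0,0],"claw":12}
    - {"delta_pos":[0,0,0],"delta_rot":[0,0,0],"claw":12}
    - {"delta_pos":[0,0,0],"delta_rot":[0,0,0],"claw":12}
    - {"delta_pos":[0,0,0],"delta_rot":[0,0,0],"claw":12}
    - {"delta_pos":[0,0,0],"delta_rot":[0,0,0],"claw":12}
    - {"delta_pos":[0,0,0],"delta_rot":[0,0,0],"claw":12}
    - {"delta_pos":[0,0,0],"delta_rot":[0,0,0],"claw":12}
    - {"delta_pos":[0,0,0],"delta_rot":[0,0,0],"claw":12}
    - {"delta_pos":[0,0,0],"delta_rot":[0,0,0],"claw":12}
    - {"delta_pos":[0,0,0],"delta_rot":[0,0,0],"claw":12}

```text
time: 15.98
eef_pos: [0.5066, -0.1527, 0.0982]
tcp_rot: [-0.707, -0.005, 0.707, -0.005]
contact_force: [-1.9, -1.4, 3.4]
opening: 0.243
```

```bash
python3 mark.py
```

```text
t 15.9833 pos [ 0.5066 -0.1527  0.0982] q [-0.48  0.16  2.05 -0.    0.94  1.07] F [-1.9 -1.4  3.4] op 0.243
dpos [-0.0001  0.0002 -0.0002] drot [ 0.0001 -0.      0.    ] alt [-0.e+00 -2.e-04 -1.e+00]
mark at [ 0.5007 -0.1492] axis deg 149.3 dir from centre 150.9
mark at [ 0.5266 -0.1521] axis deg 91.2 dir from centre 1.2
torque [-0.262  0.313  0.012]
```

>>> play_rows:
  targets:
    - {"delta_pos":[0,0,0],"delta_rot":[0,0,0],"claw":12}
    - {"delta_pos":[0,0,0],"delta_rot":[0,0,0],"claw":12}
    - {"delta_pos":[0,0,0],"delta_rot":[0,0,0],"claw":12}
    - {"delta_pos":[0,0,0],"delta_rot":[0,0,0],"claw":12}
    - {"delta_pos":[0,0,0],"delta_rot":[0,0,0],"claw":12}
    - {"delta_pos":[0,0,0],"delta_rot":[0,0,0],"claw":12}
    - {"delta_pos":[0,0,0],"delta_rot":[0,0,0],"claw":12}
    - {"delta_pos":[0,0,0],"delta_rot":[0,0,0],"claw":12}
    - {"delta_pos":[0,0,0],"delta_rot":[0,0,0],"claw":12}
    - {"delta_pos":[0,0,0],"delta_rot":[0,0,0],"claw":12}
    - {"delta_pos":[0,0,0],"delta_rot":[0,0,0],"claw":12}
    - {"delta_pos":[0,0,0],"delta_rot":[0,0,0],"claw":12}
    - {"delta_pos":[0,0,0],"delta_rot":[0,0,0],"claw":12}
    - {"delta_pos":[0,0,0],"delta_rot":[0,0,0],"claw":12}
    - {"delta_pos":[0,0,0],"delta_rot":[0,0,0],"claw":12}
    - {"delta_pos":[0,0,0],"delta_rot":[0,0,0],"claw":12}
    - {"delta_pos":[0,0,0],"delta_rot":[0,0,0],"claw":12}
    - {"delta_pos":[0,0,0],"delta_rot":[0,0,0],"claw":12}
    - {"delta_pos":[0,0,0],"delta_rot":[0,0,0],"claw":12}
    - {"delta_pos":[0,0,0],"delta_rot":[0,0,0],"claw":12}

```text
time: 17.7
eef_pos: [0.5065, -0.1527, 0.0982]
tcp_rot: [-0.707, -0.005, 0.707, -0.005]
contact_force: [-2.1, -1.6, 3.1]
opening: 0.243
```

```bash
python3 mark.py
```

```text
t 17.7 pos [ 0.5065 -0.1527  0.0982] q [-0.48  0.16  2.05 -0.    0.94  1.07] F [-2.1 -1.6  3.1] op 0.243
dpos [-0.      0.0002 -0.0002] drot [ 0.0001 -0.      0.    ] alt [-1.e-04 -2.e-04 -1.e+00]
mark at [ 0.5007 -0.1492] axis deg 149.3 dir from centre 150.9
mark at [ 0.5266 -0.1521] axis deg 91.2 dir from centre 1.2
torque [-0.272  0.269  0.032]
```

>>> play_rows:
  targets:
    - {"delta_pos":[0,0,0],"delta_rot":[0,0,0],"claw":12}
    - {"delta_pos":[0,0,0],"delta_rot":[0,0,0],"claw":12}
    - {"delta_pos":[0,0,0],"delta_rot":[0,0,0],"claw":12}
    - {"delta_pos":[0,0,0],"delta_rot":[0,0,0],"claw":12}
    - {"delta_pos":[0,0,0],"delta_rot":[0,0,0],"claw":12}
    - {"delta_pos":[0,0,0],"delta_rot":[0,0,0],"claw":12}
    - {"delta_pos":[0,0,0],"delta_rot":[0,0,0],"claw":12}
    - {"delta_pos":[0,0,0],"delta_rot":[0,0,0],"claw":12}
    - {"delta_pos":[0,0,0],"delta_rot":[0,0,0],"claw":12}
    - {"delta_pos":[0,0,0],"delta_rot":[0,0,0],"claw":12}
    - {"delta_pos":[0,0,0],"delta_rot":[0,0,0],"claw":12}
    - {"delta_pos":[0,0,0],"delta_rot":[0,0,0],"claw":12}
    - {"delta_pos":[0,0,0],"delta_rot":[0,0,0],"claw":12}
    - {"delta_pos":[0,0,0],"delta_rot":[0,0,0],"claw":12}
    - {"delta_pos":[0,0,0],"delta_rot":[0,0,0],"claw":12}
    - {"delta_pos":[0,0,0],"delta_rot":[0,0,0],"claw":12}
    - {"delta_pos":[0,0,0],"delta_rot":[0,0,0],"claw":12}
    - {"delta_pos":[0,0,0],"delta_rot":[0,0,0],"claw":12}
    - {"delta_pos":[0,0,0],"delta_rot":[0,0,0],"claw":12}
    - {"delta_pos":[0,0,0],"delta_rot":[0,0,0],"claw":12}

```text
time: 19.42
eef_pos: [0.5065, -0.1527, 0.0982]
tcp_rot: [-0.707, -0.005, 0.707, -0.005]
contact_force: [-1.7, -1.9, 3.0]
opening: 0.242
```

>>> play_rows:
  targets:
    - {"delta_pos":[0,0,0],"delta_rot":[0,0,0],"claw":12}
    - {"delta_pos":[0,0,0],"delta_rot":[0,0,0],"claw":12}
    - {"delta_pos":[0,0,0],"delta_rot":[0,0,0],"claw":12}
    - {"delta_pos":[0,0,0],"delta_rot":[0,0,0],"claw":12}
    - {"delta_pos":[0,0,0],"delta_rot":[0,0,0],"claw":12}
    - {"delta_pos":[0,0,0],"delta_rot":[0,0,0],"claw":12}
    - {"delta_pos":[0,0,0],"delta_rot":[0,0,0],"claw":12}
    - {"delta_pos":[0,0,0],"delta_rot":[0,0,0],"claw":12}
    - {"delta_pos":[0,0,0],"delta_rot":[0,0,0],"claw":12}
    - {"delta_pos":[0,0,0],"delta_rot":[0,0,0],"claw":12}
    - {"delta_pos":[0,0,0],"delta_rot":[0,0,0],"claw":12}
    - {"delta_pos":[0,0,0],"delta_rot":[0,0,0],"claw":12}
    - {"delta_pos":[0,0,0],"delta_rot":[0,0,0],"claw":12}
    - {"delta_pos":[0,0,0],"delta_rot":[0,0,0],"claw":12}
    - {"delta_pos":[0,0,0],"delta_rot":[0,0,0],"claw":12}
    - {"delta_pos":[0,0,0],"delta_rot":[0,0,0],"claw":12}
    - {"delta_pos":[0,0,0],"delta_rot":[0,0,0],"claw":12}
    - {"delta_pos":[0,0,0],"delta_rot":[0,0,0],"claw":12}
    - {"delta_pos":[0,0,0],"delta_rot":[0,0,0],"claw":12}
    - {"delta_pos":[0,0,0],"delta_rot":[0,0,0],"claw":12}

```text
time: 21.08
eef_pos: [0.5065, -0.1527, 0.0982]
tcp_rot: [-0.707, -0.005, 0.707, -0.005]
contact_force: [-2.7, -2.1, 3.1]
opening: 0.249
```

>>> play_rows:
  targets:
    - {"delta_pos":[0,0,0],"delta_rot":[0,0,0],"claw":12}
    - {"delta_pos":[0,0,0],"delta_rot":[0,0,0],"claw":12}
    - {"delta_pos":[0,0,0],"delta_rot":[0,0,0],"claw":12}
    - {"delta_pos":[0,0,0],"delta_rot":[0,0,0],"claw":12}
    - {"delta_pos":[0,0,0],"delta_rot":[0,0,0],"claw":12}
    - {"delta_pos":[0,0,0],"delta_rot":[0,0,0],"claw":12}
    - {"delta_pos":[0,0,0],"delta_rot":[0,0,0],"claw":12}
    - {"delta_pos":[0,0,0],"delta_rot":[0,0,0],"claw":12}
    - {"delta_pos":[0,0,0],"delta_rot":[0,0,0],"claw":12}
    - {"delta_pos":[0,0,0],"delta_rot":[0,0,0],"claw":12}
    - {"delta_pos":[0,0,0],"delta_rot":[0,0,0],"claw":12}
    - {"delta_pos":[0,0,0],"delta_rot":[0,0,0],"claw":12}
    - {"delta_pos":[0,0,0],"delta_rot":[0,0,0],"claw":12}
    - {"delta_pos":[0,0,0],"delta_rot":[0,0,0],"claw":12}
    - {"delta_pos":[0,0,0],"delta_rot":[0,0,0],"claw":12}
    - {"delta_pos":[0,0,0],"delta_rot":[0,0,0],"claw":12}
    - {"delta_pos":[0,0,0],"delta_rot":[0,0,0],"claw":12}
    - {"delta_pos":[0,0,0],"delta_rot":[0,0,0],"claw":12}
    - {"delta_pos":[0,0,0],"delta_rot":[0,0,0],"claw":12}
    - {"delta_pos":[0,0,0],"delta_rot":[0,0,0],"claw":12}

```text
time: 22.75
eef_pos: [0.5065, -0.1527, 0.0982]
tcp_rot: [-0.707, -0.005, 0.707, -0.005]
contact_force: [-2.4, -1.6, 2.9]
opening: 0.238
```

>>> play_rows:
  targets:
    - {"delta_pos":[0,0,0],"delta_rot":[0,0,0],"claw":12}
    - {"delta_pos":[0,0,0],"delta_rot":[0,0,0],"claw":12}
    - {"delta_pos":[0,0,0],"delta_rot":[0,0,0],"claw":12}
    - {"delta_pos":[0,0,0],"delta_rot":[0,0,0],"claw":12}
    - {"delta_pos":[0,0,0],"delta_rot":[0,0,0],"claw":12}
    - {"delta_pos":[0,0,0],"delta_rot":[0,0,0],"claw":12}
    - {"delta_pos":[0,0,0],"delta_rot":[0,0,0],"claw":12}
    - {"delta_pos":[0,0,0],"delta_rot":[0,0,0],"claw":12}
    - {"delta_pos":[0,0,0],"delta_rot":[0,0,0],"claw":12}
    - {"delta_pos":[0,0,0],"delta_rot":[0,0,0],"claw":12}
    - {"delta_pos":[0,0,0],"delta_rot":[0,0,0],"claw":12}
    - {"delta_pos":[0,0,0],"delta_rot":[0,0,0],"claw":12}
    - {"delta_pos":[0,0,0],"delta_rot":[0,0,0],"claw":12}
    - {"delta_pos":[0,0,0],"delta_rot":[0,0,0],"claw":12}
    - {"delta_pos":[0,0,0],"delta_rot":[0,0,0],"claw":12}
    - {"delta_pos":[0,0,0],"delta_rot":[0,0,0],"claw":12}
    - {"delta_pos":[0,0,0],"delta_rot":[0,0,0],"claw":12}
    - {"delta_pos":[0,0,0],"delta_rot":[0,0,0],"claw":12}
    - {"delta_pos":[0,0,0],"delta_rot":[0,0,0],"claw":12}
    - {"delta_pos":[0,0,0],"delta_rot":[0,0,0],"claw":12}

```text
time: 24.42
eef_pos: [0.5065, -0.1527, 0.0982]
tcp_rot: [-0.707, -0.005, 0.707, -0.005]
contact_force: [-2.0, -1.4, 3.3]
opening: 0.244
```

```bash
python3 mark.py
python3 - <<'E'
from h import *
t=[]
for i in range(8):
  im=ctrl.read_camera('top');t.append(ctrl.get_state()['wrist_torque'][2])
print('tz',np.round(t,3),np.mean(t));c=ctrl.calibration('top')
for k in masks(im,(4,150,60),(19,255,255),60):print([np.round(v,1).tolist() for v in cv2.minAreaRect(k)],ray(c,cv2.minAreaRect(k)[0],.039)[:2].round(4))
a=cv2.imread('pics/top0.png')
cv2.imwrite('pics/end.png',np.vstack([cv2.resize(i[170:285,180:380],None,fx=2.5,fy=2.5) for i in(a,im)]))
E
```

```text
t 24.4167 pos [ 0.5065 -0.1527  0.0982] q [-0.48  0.16  2.05 -0.    0.94  1.07] F [-2.  -1.4  3.3] op 0.244
dpos [-0.      0.0002 -0.0002] drot [ 0.0001 -0.     -0.    ] alt [1.e-04 2.e-04 1.e+00]
mark at [ 0.5007 -0.1492] axis deg 149.3 dir from centre 150.9
mark at [ 0.5266 -0.1521] axis deg 90.0 dir from centre 1.2
torque [-0.299  0.289  0.048]
tz [0.088 0.08  0.045 0.084 0.091 0.048 0.1   0.122] 0.08209201521722916
[[226.0, 235.5], [17.0, 16.0], 90.0] [0.5052 0.0884]
[[9.0, 235.5], [21.0, 18.0], 90.0] [0.4793 0.5821]
```

View pics/end.png

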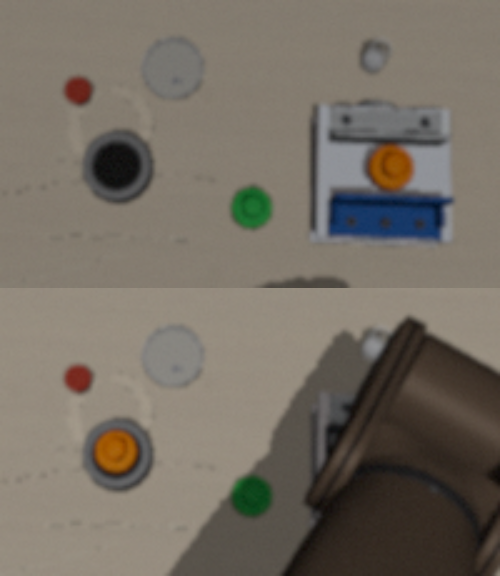

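The wrist torque has risen from about 0.03 to about 0.08 N m, close to the motor's stall torque. The mark hasn't moved, the cap is seated, and the vial, petri dish and stopper look unmoved.

```bash
python3 -c "
from plant import ctrl
print(ctrl.sign_off())"
```

```text
the job is handed in; nothing more can be done
None
```

The cap is in the holder and the nut appears tight. I handed in at about 25 s with the gripper still holding the bolt head.

- **Cap:** I lifted it by its knob and set it skirt down in the grey holder. The top camera puts it at (0.505, 0.088), within 1 mm of the recess centre. The side view showed it upright.
- **Bolt:** I waited for the flats to line up with the jaws, closed along the gap with 70 N, and held for about 12 s. The mark on the head moved about 1° as the grip settled (150.2° to 149.3°), then stayed at 149.3° in every later check.
- **Nut:** The mean wrist torque at the end was about 0.08 N m, near the motor's 0.09 N m limit. Earlier readings during the hold were mostly 0.01–0.03 N m. The torque signal is noisy and I could not read the thread angle directly, so tightness rests on this torque and on holding longer than the 10 s asked for.
- **Other objects:** The final top view shows the petri dish, the stopper and the green look-alike where they started. The vial was partly hidden by the arm, but the visible part is in place. No check failed.

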